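Shut the ball-knob air valve behind its sliding cover

ROBOT

A 6-joint arm with a two-finger parallel gripper is mounted at the origin on a cart in front of the work surface, level with it; the furniture and walls round the work are solid. World frame = base frame: x ahead of the robot, y to its left, z up, the work surface at z = 0. Lengths are in m, angles in degrees, forces in N, time in s.
With the tool pointing down it reaches from about 0.3 to 0.875 m from the base axis. Payload 6.4 kg.
Tool frame: the origin (TCP) lies at the very end of the fingers, on their centre line; the grasp point (between the pads) lies 19 mm behind it; z points along the fingers, y is the line along which they close (so a half turn about z gives the same grasp; the last joint's range is limited). The gripper opens to 85 mm and grips with 20 to 120 N. Pads are 22 mm wide; open, the fingers measure 114 mm over their backs; the gripper's body (76 mm by 85 mm) begins 54 mm behind the grasp point. The pads swing forward as they close: fully open they stand 13 mm farther back than shut.
Start: joints at [52.351, 10.359, 92.074, -0, 77.567, -11.82], TCP at [0.251, 0.518, 0.231] pointing down, gripper open.
Joint ranges: [-171.53, 171.53], [-51.25, 118.39], [17.06, 147.69], [-65.23, 245.23], [0, 150.52], [-178.68, 178.68]. Speed limits (degrees/s): [147.25, 147.25, 172.46, 180, 180, 180].

INTERFACE

Orientations are given as [roll, pitch, yaw] about the fixed x, y, z axes, in that order (R = Rz(yaw) Ry(pitch) Rx(roll)).
In Python, from bench import read_state, read_camera, job_done gives the robot as it stands.
- The arm moves only by the tool play_rows, never from a script. Its arguments are lists of equal length, an entry for each row: "dp": the shift along the tool's x, y, z in mm, a list of three; "rot": the turn, a rotation vector about the tool's x, y, z in degrees, a list of three. A call has 1 to 12 rows; each row shifts and turns the commanded pose from where the row before left it, along the tool's axes as they then stand; what a row does not reach is not made up. A row lasts 1/10 s, in which the tool goes at most 50 mm and 8.59 degrees, less where a joint would pass 70% of its speed; a pose out of reach is approached as far as the arm can. A call with a gripper value outside its range is refused whole. "gripper" is the opening, from 0 (shut) to 1 (fully open), set as the call begins (left out, the last holds). The fingers move at their own pace and stop on an object; "newtons" is the grip in N (left out, the last holds). Time passes only in rows, so rows that do not move let the fingers close. It gives the time, the measured TCP pose, the force, the opening and the grip force at its end, in the units of the state.
- read_state(): the state, without advancing time (a new reading comes with each control period).
- read_camera(name): name is "side" or "top" or "wrist"; returns a dict with "color" (400x640x3 uint8, blue, green, red), "fx", "fy", "cx", "cy" (pixels), "rvec" (rotation vector, rad) and "tvec" (3), from world to camera coordinates, as OpenCV has them; the wrist camera has in their place "mount" (4x4, takes a point from camera to tool coordinates, whose origin is the TCP and whose axes are the flange's). Camera axes: x right, y down, z forward; pixel columns grow to the right and rows downward; lengths in m; the calibration is good to about 2 mm. The wrist camera is an equidistant fisheye: a pixel r from the principal point sees the ray r / f radians off the axis. A picture is of the moment at which its call begins: read the wrist's pose just before it. There is no depth.
- job_done(): hands the job in; it is judged then, once.
The state is a dict: "time": time; "joint_positions": joint angles; "dq": joint speeds; "joint_torque": joint torques, N m; "position": TCP position; "eef_rot": TCP orientation; "wrist_force": force on the tool from outside, world axes, zero at the start; "wrist_torque": the same for the moment, N m; "width": finger opening in m; "grip_force": force on a finger pad.
Only numpy, scipy, OpenCV 4.12 (cv2) and the standard library are available. Lean on these libraries where they do the work, as an engineer would, in place of code of your own. Each camera call takes 0.05 s, during which the arm holds its last target. There are 200 camera calls.

TASK

On the compressed-air manifold on the bench, slide the grey cover along its rails, away from the two valve handles it hides, until it stands wholly over the blank half of the base. Then push the handle that carries the round ball knob fully shut, a quarter turn clockwise seen from above, up to its stop. Only push, gently, with the fingertips: do not grip the cover or the handle, and do not lift the cover or tip it off its rails; the plain handle stays open as it is, and the other things on the bench are left where they lie.

Things in the scene. Friction and masses are not known exactly. Their poses are not given: they have to be found in the camera images.
- manifold: fixed aluminium base, 150 (x) x 420 (y) x 36 mm high; origin: centre of its underside on the bench, x away from the robot, y along the rails. On its flat deck: a rail 8 mm wide, 10 high along each long edge, a 9 mm high stop bar at each end; two valves on the +y half (x = +18, y = +62 and +150 mm; either may be the ball one); the -y half is blank. Couplings stick out behind (to x = +113)
- cover: loose grey tunnel-shaped cover, 0.4 kg, open at both y ends, 128 (x) x 180 (y) x 50 mm high, standing on the deck between the rails, 3 mm play each side; origin: centre of its underside; axes as the manifold's. Slides along the manifold's y from +92..108 mm (over the valves) to -110 mm (end stop); 1 to 4 N move it
- cover_fin (a point): middle of the top edge of the upright black fin on the cover, 26 mm above the cover's top (112 mm above the bench); the fin is 90 mm long along x and 12 mm thick along y, and stands at the middle of the cover's length. It serves to push the cover along
- valve_ball: the fixed brass valve with the ball-knob handle; origin on its vertical axis at deck level (36 mm above the bench), the handle turns about this axis 25 mm higher (61 mm above the bench) on a hub of 22 mm diameter, its top screw 34 mm above the deck; axes as the manifold's
- ball_tip (a point): centre of the steel ball knob, 28 mm in diameter, at the end of its handle, 50 mm from the pivot, 61 mm above the bench; the handle is a flat steel bar 12 mm wide and 7 mm thick from hub to ball
- handle_ball (a joint): angle of the ball-knob handle: 0 = open, the handle points along the manifold's -x (to the robot); it grows clockwise seen from above to 1.571 = shut, at the stop, the handle pointing along the manifold's +y. Stays where it is left; about 2 to 4 N at the knob turn it. Starts at 0 to 0.2
- valve_plain: the same point of the other valve, whose handle is a plain flat bar without a ball
- plain_tip (a point): point near the end of the plain handle, 50 mm from its pivot, 61 mm above the bench (the bar is 12 mm wide, 7 mm thick, and ends 3 mm beyond this point)
- handle_plain (a joint): angle of the plain handle, as for the other; starts at 0 to 0.2 and must stay as it is
- screwdriver_1: screwdriver with a red handle, 170 mm long, lying in front of the manifold; bystander
- v_block: steel V-block, 60 x 40 x 30 mm; bystander to the right of the manifold
- bearing_1: ball bearing, 32 mm across, 9 mm high, lying in front of the manifold; bystander
- bearing_2: ball bearing, 26 mm across, 8 mm high, lying in front of the manifold; bystander
- hex_key_1: hex key, 104 x 36 x 6 mm, lying behind the manifold; bystander

How it is judged (in metres and radians):
On the way, in this order (a step that is already met when the one before it is completed fails the run):
1. the cover has been slid over the blank half, and the ball-knob handle is still open (y of cover in the frame of manifold below -0.08 m and value of joint handle_ball below 0.35 rad), for 0.2 s.
2. the ball-knob handle is pushed shut (value of joint handle_ball above 1.45 rad), for 0.2 s.
At the end, for the whole second after the job is handed in: The cover rests level between its rails over the blank half, its middle at least 80 mm to the -y side of the manifold's middle (end stop at 110 mm); the ball-knob handle is turned to at least 1.45 rad (stop at 1.571), the plain one still below 0.42 rad (y of cover in the frame of manifold below -0.08 m and z of cover in the frame of manifold below 0.04 m and angle between cover's own z axis and vertical below 0.05 rad and linear speed of cover below 0.01 m/s and value of joint handle_ball above 1.45 rad and value of joint handle_plain below 0.42 rad); the robot touches nothing.
It fails at once if the cover or the ball-knob handle is gripped or forced (over 38 N by the fingers) (contact force between the fingers and cover above 38 N or contact force between the fingers and valve_ball above 38 N).
It fails at once if the cover is lifted or tipped out of its rails (z of cover in the frame of manifold above 0.044 m or angle between cover's own z axis and vertical above 0.12 rad).
It fails at once if the plain handle is moved noticeably (by more than 10 mm at its end) (distance of plain_tip from where it was at the start of the episode above 0.01 m).
It fails at once if a bystander is displaced by more than 15 mm (distance of any of screwdriver_1, v_block, bearing_1, bearing_2, hex_key_1 from where it was at the start of the episode above 0.015 m).
It also fails if it takes over 43 s, if anything falls off the work surface, if the arm or the gripper's body presses on something with over 40 N, if the wrist force passes 120 N, or if a joint passes its speed limit or range.

## Working session

There is one attempt and no reset: what is moved stays moved. The work goes in short steps, Python scripts to look and compute and a tool call to move; the robot and the scene stay as the last step left them, time stands still between calls to the robot, and variables do not carry over. Pictures are saved under pics/ and viewed, at most 10 in all, crops included, and the job is handed in when it is done.

Besides the shell and the picture viewer there is one more tool, called as name(argument=value, ...), one argument or row to a line, values as JSON. play_rows: Moves the arm, as the interface text tells. Its arguments: {"type":"object","properties":{"dp":{"type":"array"},"rot":{"type":"array"},"gripper":{"type":"number"},"newtons":{"type":"number"}},"required":["dp","rot"]}

```bash
mkdir -p pics; ls; python3 - <<'E'
from bench import *
import cv2,pickle
s=read_state();print(s)
d={}
for n in("top","side"):
    c=read_camera(n);d[n]=c;cv2.imwrite(f"pics/{n}0.png",c["color"]);print(n,{k:v for k,v in c.items() if k!="color"})
pickle.dump(d,open("c0.pkl","wb"))
E
```

```text
pics
{'time': 0.0, 'joint_positions': array([ 5.23498571e+01,  1.03999441e+01,  9.21306712e+01, -6.50906094e-04,
        7.75664996e+01, -1.18223204e+01]), 'dq': array([-0.00282764, -0.03379294,  0.10929363,  0.00784379,  0.0368016 ,
       -0.04709311]), 'joint_torque': array([ 5.91601711e-04, -4.44868934e+01, -3.51339233e+01, -1.36635035e-04,
        8.86003923e-03, -4.07378468e-05]), 'position': array([0.25018218, 0.51712465, 0.23041158]), 'eef_rot': array([-1.79904815e+02, -1.92747179e-02,  1.54172302e+02]), 'wrist_force': array([ 0.74329507, -0.64721316,  0.19643765]), 'wrist_torque': array([ 0.01243301, -0.0113654 , -0.00026154]), 'grip_force': 0.0, 'width': 0.08529921165642644}
top {'fx': 396.59701435045906, 'fy': 396.59701435045906, 'cx': 328.46071784686166, 'cy': 196.21566277394587, 'rvec': array([ 2.16902804, -2.17300778,  0.12144651]), 'tvec': array([0.13511194, 0.56309132, 0.98591844])}
side {'fx': 402.0988872106829, 'fy': 402.0988872106829, 'cx': 321.02332843522504, 'cy': 200.65449357114667, 'rvec': array([ 0.27293599, -2.49478221,  1.63095722]), 'tvec': array([0.58426454, 0.07570053, 1.06356223])}
```

View pics/top0.png

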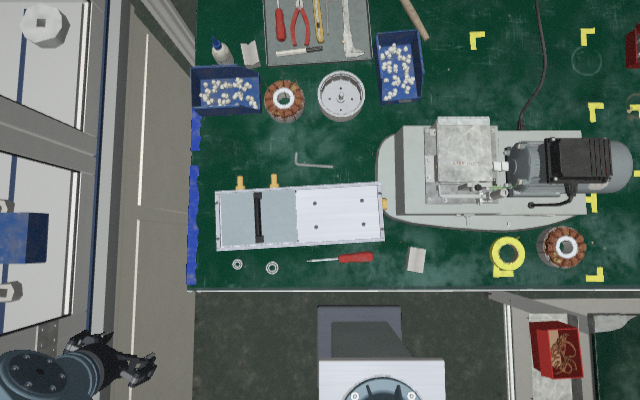

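View pics/side0.png

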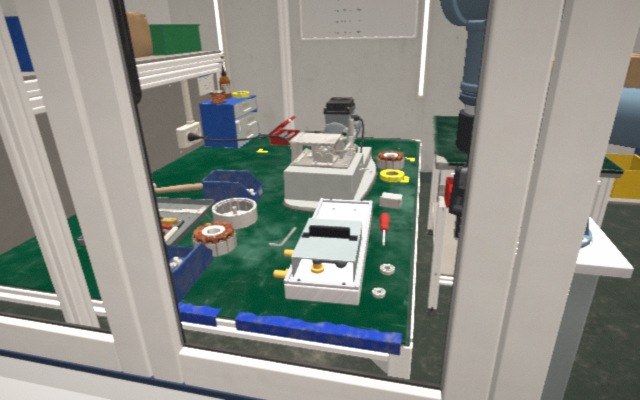

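```bash
cat > h.py <<'E'
import numpy as np,cv2
def ray(c,uv):
    R=cv2.Rodrigues(c["rvec"])[0];t=c["tvec"]
    d=R.T@np.array([(uv[0]-c["cx"])/c["fx"],(uv[1]-c["cy"])/c["fy"],1.])
    return -R.T@t,d
def onz(c,uv,z):
    o,d=ray(c,uv);return o+d*(z-o[2])/d[2]
def proj(c,p):
    R=cv2.Rodrigues(c["rvec"])[0];q=R@np.array(p)+c["tvec"]
    return np.array([c["fx"]*q[0]/q[2]+c["cx"],c["fy"]*q[1]/q[2]+c["cy"]])
E
python3 - <<'E'
import pickle,cv2
from h import *
c=pickle.load(open("c0.pkl","rb"))
i=c["top"]["color"][165:285,205:405];a=cv2.resize(i,None,fx=4,fy=4,interpolation=cv2.INTER_CUBIC)
cv2.imwrite("pics/z0.png",a)
t=c["top"];print("cam",ray(t,(0,0))[0])
for uv in((215,191),(217,250),(382,183),(384,241)):print(uv,onz(t,uv,.036))
for uv in((194,290),(186,150),(340,290)):print(uv,onz(t,uv,0))
E
```

```text
cam [0.45735131 0.14142111 1.03836029]
(215, 191) [0.57634452 0.42226719 0.036     ]
(217, 250) [0.42776988 0.41317264 0.036     ]
(382, 183) [ 0.59632565 -0.00261937  0.036     ]
(384, 241) [ 0.44919108 -0.00525192  0.036     ]
(194, 290) [0.32521261 0.47901023 0.        ]
(186, 150) [0.69047343 0.51232447 0.        ]
(340, 290) [0.32405047 0.10475271 0.        ]
```

View pics/z0.png

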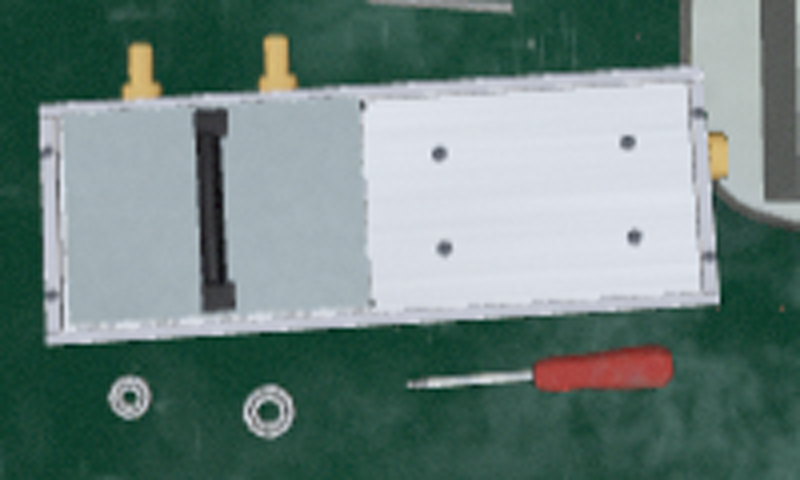

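```bash
python3 - <<'E'
import pickle
from h import *
t=pickle.load(open("c0.pkl","rb"))["top"]
f=lambda u,v,z:onz(t,((u+.5)/4+205-.5,(v+.5)/4+165-.5),z)
P=[f(*q,.045) for q in((40,105),(50,343),(718,302),(703,68))]
A,B,C,D=P;print(np.round(P,4));cen=sum(P)/4
print("cen",cen,"L",np.linalg.norm((A+B-C-D)/2),"W",np.linalg.norm((A+D-B-C)/2))
y=(A+B-C-D)/2;yaw=np.degrees(np.arctan2(-y[0],y[1]));x=(A+D-B-C)/2;print(yaw,np.degrees(np.arctan2(x[1],x[0])))
r=np.radians((yaw));R=np.array([[np.cos(r),-np.sin(r)],[np.sin(r),np.cos(r)]])
for n,q in dict(fin=(208,210,.112),finR=(222,210,.112),covR=(366,205,.086),covL=(63,215,.086)).items():
    p=f(*q);print(n,p,R.T@(p-cen)[:2])
for n,l in dict(v1=(.018,.062),v2=(.018,.150)).items():print(n,cen[:2]+R@l)
E
```

```text
[[ 0.5756  0.4207  0.045 ]
 [ 0.4271  0.4104  0.045 ]
 [ 0.4514 -0.0043  0.045 ]
 [ 0.5986  0.0027  0.045 ]]
cen [0.51318297 0.20738613 0.045     ] L 0.41699418110553454 W 0.1480754081899292
3.252447669880675 3.351633976323085
fin [0.5058239  0.30237119 0.112     ] [-0.0019582   0.09524958]
finR [0.50580893 0.29421621 0.112     ] [-0.00243582  0.08710858]
covR [0.5100114  0.21222913 0.086     ] [-0.0028917   0.00501514]
covL [0.50434873 0.39358177 0.086     ] [0.00174387 0.18639694]
v1 [0.52763638 0.2703075 ]
v2 [0.52264366 0.35816576]
```

play_rows(
  dp=[
    [0,0,0],
    [0,0,0],
    [0,0,0],
    [0,0,0],
    [0,0,0],
    [0,0,0],
    [0,0,0],
    [0,0,0],
    [0,0,0],
  ],
  rot=[
    [0,0,7.6],
    [0,0,7.6],
    [0,0,7.6],
    [0,0,7.6],
    [0,0,7.6],
    [0,0,7.6],
    [0,0,7.6],
    [0,0,7.6],
    [0,0,0],
  ],
  gripper=0,
  newtons=20,
)

```text
time: 1.0
position: [0.2503, 0.5173, 0.2308]
eef_rot: [-180.0, 0.0, 93.3]
wrist_force: [0.5, -0.6, -0.4]
width: -0.0001
grip_force: 0.0
```

play_rows(
  dp=[
    [-19,24,0],
    [-19,24,0],
    [-19,24,0],
    [-19,24,0],
    [-19,24,0],
    [-19,24,0],
    [-19,24,0],
    [-19,24,0],
    [-19,24,0],
    [-19,24,0],
    [0,0,0],
    [0,0,0],
  ],
  rot=[
    [0,0,0],
    [0,0,0],
    [0,0,0],
    [0,0,0],
    [0,0,0],
    [0,0,0],
    [0,0,0],
    [0,0,0],
    [0,0,0],
    [0,0,0],
    [0,0,0],
    [0,0,0],
  ],
)

```text
time: 2.2
position: [0.5014, 0.3415, 0.2308]
eef_rot: [-179.9, 0.0, 93.4]
wrist_force: [0.4, 0.5, -0.4]
width: 0.0006
grip_force: 0.0
```

play_rows(
  dp=[
    [0,4,20],
    [0,0,20],
    [0,0,20],
    [0,0,20],
    [0,0,20],
    [0,0,15],
    [0,0,10],
    [0,0,7],
    [0,0,5],
    [0,0,0],
  ],
  rot=[
    [0,0,0],
    [0,0,0],
    [0,0,0],
    [0,0,0],
    [0,0,0],
    [0,0,0],
    [0,0,0],
    [0,0,0],
    [0,0,0],
    [0,0,0],
  ],
)

```text
time: 3.2
position: [0.5051, 0.3423, 0.094]
eef_rot: [-180.0, 0.0, 93.4]
wrist_force: [0.4, -0.0, -0.1]
width: -0.0004
grip_force: 0.0
```

play_rows(
  dp=[
    [-5,0,0],
    [-5,0,0],
    [-3,0,0],
    [-3,0,0],
    [-3,0,0],
    [-3,0,0],
    [-3,0,0],
    [-3,0,0],
    [-3,0,0],
    [-3,0,0],
  ],
  rot=[
    [0,0,0],
    [0,0,0],
    [0,0,0],
    [0,0,0],
    [0,0,0],
    [0,0,0],
    [0,0,0],
    [0,0,0],
    [0,0,0],
    [0,0,0],
  ],
)

```text
time: 4.2
position: [0.5073, 0.3083, 0.0943]
eef_rot: [180.0, -0.0, 93.4]
wrist_force: [0.3, 2.9, 0.2]
width: 0.0002
grip_force: 1.2
```

```bash
python3 - <<'E'
from bench import *
import cv2
c=read_camera("top");cv2.imwrite("pics/z1.png",cv2.resize(c["color"][165:285,205:405],None,fx=4,fy=4))
E
```

```text
(no output)
```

View pics/z1.png

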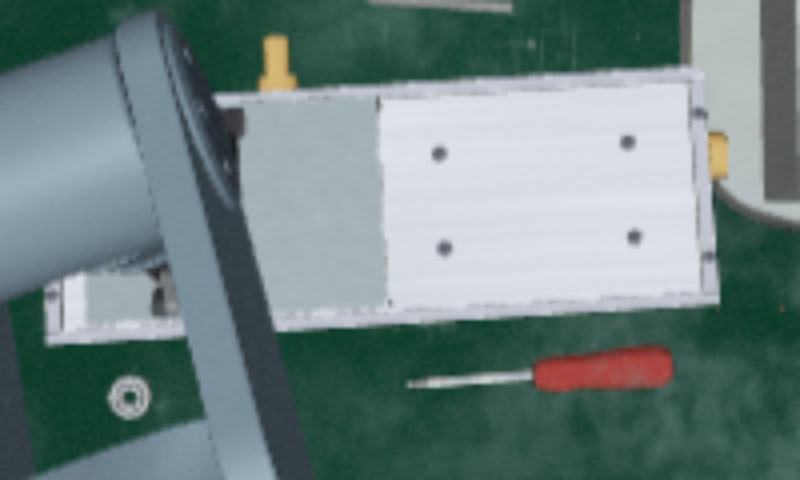

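play_rows(
  dp=[
    [-4,0,0],
    [-6,0,0],
    [-8,0,0],
    [-10,0,0],
    [-12,0,0],
    [-12,0,0],
    [-12,0,0],
    [-12,0,0],
    [-12,0,0],
    [-12,0,0],
    [-12,0,0],
    [-12,0,0],
  ],
  rot=[
    [0,0,0],
    [0,0,0],
    [0,0,0],
    [0,0,0],
    [0,0,0],
    [0,0,0],
    [0,0,0],
    [0,0,0],
    [0,0,0],
    [0,0,0],
    [0,0,0],
    [0,0,0],
  ],
)

```text
time: 5.45
position: [0.5146, 0.1836, 0.0943]
eef_rot: [180.0, -0.0, 93.4]
wrist_force: [-0.9, 3.5, 1.0]
width: 0.0001
grip_force: 1.7
```

play_rows(
  dp=[
    [-11,0,0],
    [-10,0,0],
    [-9,0,0],
    [-8,0,0],
    [-6,0,0],
    [-5,0,0],
    [-4,0,0],
    [-3,0,0],
    [-2,0,0],
    [-2,0,0],
    [0,0,0],
    [0,0,0],
  ],
  rot=[
    [0,0,0],
    [0,0,0],
    [0,0,0],
    [0,0,0],
    [0,0,0],
    [0,0,0],
    [0,0,0],
    [0,0,0],
    [0,0,0],
    [0,0,0],
    [0,0,0],
    [0,0,0],
  ],
)

```text
time: 6.65
position: [0.5181, 0.1244, 0.0942]
eef_rot: [180.0, 0.0, 93.4]
wrist_force: [0.0, 1.7, 1.7]
width: 0.0001
grip_force: 1.0
```

play_rows(
  dp=[
    [8,0,0],
    [20,0,0],
    [20,0,-10],
    [0,0,-30],
    [0,-10,-30],
    [0,-20,-30],
    [0,-20,-20],
    [0,0,0],
    [0,0,0],
  ],
  rot=[
    [0,0,0],
    [0,0,0],
    [0,0,0],
    [0,0,0],
    [0,0,0],
    [0,0,0],
    [0,0,0],
    [0,0,0],
    [0,0,0],
  ],
)

```text
time: 7.55
position: [0.4654, 0.1697, 0.2142]
eef_rot: [179.9, 0.0, 93.4]
wrist_force: [0.8, -0.5, -0.3]
width: 0.0002
grip_force: 0.0
```

```bash
python3 - <<'E'
from bench import *
import cv2,pickle,numpy as np
s=read_state();w=read_camera("wrist");t=read_camera("top")
pickle.dump((s,w,t),open("c1.pkl","wb"))
a=cv2.resize(t["color"][165:285,205:405],None,fx=4,fy=4,interpolation=cv2.INTER_CUBIC)[:,:600]
print({k:v for k,v in w.items() if k!="color"})
b=cv2.resize(a,(400,320));cv2.imwrite("pics/z2.png",a);cv2.imwrite("pics/w2.png",w["color"])
E
```

```text
{'fx': 309.70691628693146, 'fy': 309.70691628693146, 'cx': 325.5276243089895, 'cy': 193.30293871977224, 'mount': array([[ 1.05023317e-03, -9.45899085e-01, -3.24459270e-01,
         8.36830961e-02],
       [ 9.99999002e-01,  1.30014638e-03, -5.53459750e-04,
        -4.24362038e-04],
       [ 9.45361617e-04, -3.24458365e-01,  9.45899506e-01,
        -1.41412502e-01],
       [ 0.00000000e+00,  0.00000000e+00,  0.00000000e+00,
         1.00000000e+00]])}
```

View pics/z2.png

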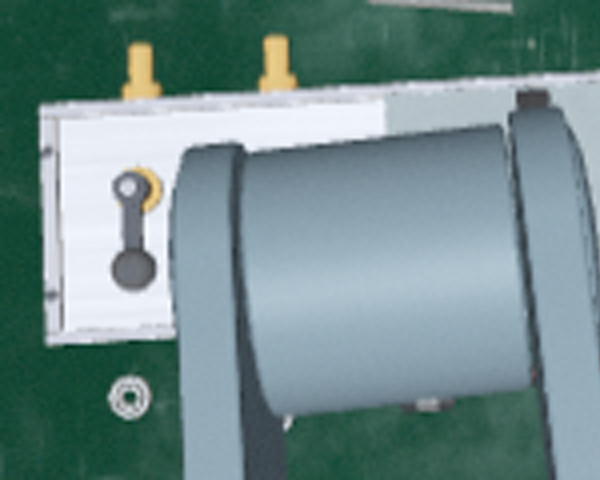

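View pics/w2.png

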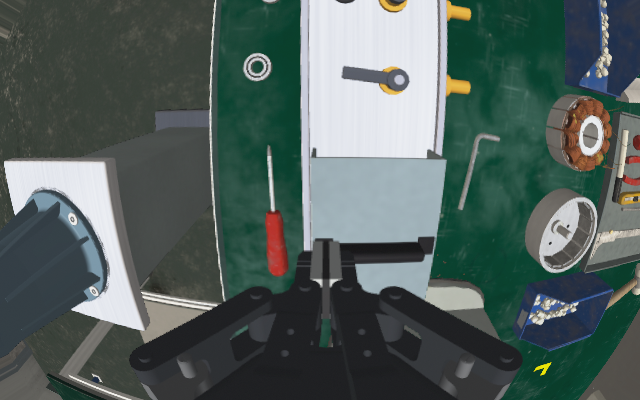

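```bash
python3 - <<'E'
import pickle
from h import *
s,w,t=pickle.load(open("c1.pkl","rb"))
cen=np.array([.5132,.2074]);r=np.radians(3.3);R=np.array([[np.cos(r),-np.sin(r)],[np.sin(r),np.cos(r)]])
f=lambda u,v,z:onz(t,((u+.5)/4+205-.5,(v+.5)/4+165-.5),z)[:2]
for n,q in dict(piv=(128,187,.070),ball=(134,270,.061),covR=(385,120,.086)).items():
    p=f(*q);print(n,p,R.T@(p-cen))
print(s["position"],R.T@(s["position"][:2]-cen))
def wr(u,v,z):
    d=np.array([u-w["cx"],v-w["cy"]])/w["fx"];th=np.hypot(*d);c=np.r_[np.sin(th)*d/th,np.cos(th)]
    e=np.radians(s["eef_rot"]);from scipy.spatial.transform import Rotation as Q
    B=Q.from_euler("xyz",e).as_matrix();M=w["mount"];o=B@M[:3,3]+s["position"];d=B@M[:3,:3]@c
    return (o+d*(z-o[2])/d[2])[:2]
for n,q in dict(ppiv=(400,80,.070),ptip=(344,72,.0645),covL=(312,157,.086),covR=(444,159,.086)).items():
    p=wr(*q);print(n,p,R.T@(p-cen))
E
```

```text
piv [0.52214885 0.35866887] [0.01764165 0.15050291]
ball [0.47181497 0.35590024] [-0.03276814  0.15063629]
covR [0.56131275 0.20109072] [ 0.04766978 -0.00906838]
[0.46541607 0.16969997 0.21423247] [-0.04987486 -0.03488688]
ppiv [0.52750738 0.26934787] [0.01784962 0.06102156]
ptip [0.47577773 0.27209613] [-0.03363605  0.06674303]
covL [0.4514174  0.19416494] [-0.06244202 -0.00965666]
covR [0.57399    0.20131972] [ 0.06033919 -0.00956951]
```

play_rows(
  dp=[
    [10,2,0],
    [20,3,0],
    [25,3,0],
    [25,3,0],
    [25,3,0],
    [20,2,0],
    [12,2,0],
    [6,0,0],
    [0,0,0],
    [0,0,0],
  ],
  rot=[
    [0,0,0],
    [0,0,0],
    [0,0,0],
    [0,0,0],
    [0,0,0],
    [0,0,0],
    [0,0,0],
    [0,0,0],
    [0,0,0],
    [0,0,0],
  ],
)

```text
time: 8.65
position: [0.4749, 0.3129, 0.214]
eef_rot: [-180.0, 0.0, 93.4]
wrist_force: [-0.6, -0.8, -0.7]
width: 0.0001
grip_force: 0.0
```

play_rows(
  dp=[
    [0,0,15],
    [0,0,25],
    [0,0,25],
    [0,0,25],
    [0,0,20],
    [0,0,15],
    [0,0,12],
    [0,0,10],
    [0,0,8],
    [0,0,5],
    [0,0,0],
  ],
  rot=[
    [0,0,0],
    [0,0,0],
    [0,0,0],
    [0,0,0],
    [0,0,0],
    [0,0,0],
    [0,0,0],
    [0,0,0],
    [0,0,0],
    [0,0,0],
    [0,0,0],
  ],
)

```text
time: 9.75
position: [0.4747, 0.3133, 0.0538]
eef_rot: [-180.0, 0.0, 93.4]
wrist_force: [-0.4, -0.3, -0.3]
width: -0.0002
grip_force: 0.0
```

play_rows(
  dp=[
    [3,0,0],
    [3,0,0],
    [2,0,0],
    [2,0,0],
    [2,0,0],
    [2,0,0],
    [0,0,0],
  ],
  rot=[
    [0,0,0],
    [0,0,0],
    [0,0,0],
    [0,0,0],
    [0,0,0],
    [0,0,0],
    [0,0,0],
  ],
)

```text
time: 10.45
position: [0.4741, 0.3277, 0.0543]
eef_rot: [180.0, -0.0, 93.4]
wrist_force: [-0.3, -0.3, -0.2]
width: 0.0002
grip_force: 0.0
```

```bash
python3 - <<'E'
from bench import *
import numpy as np
s=read_state();r=np.radians(3.3);R=np.array([[np.cos(r),-np.sin(r)],[np.sin(r),np.cos(r)]])
print(R.T@(s["position"][:2]-[.5132,.2074]),s["joint_positions"])
E
```

```text
[-0.03215828  0.12230665] [2.28538686e+01 2.30426932e+01 9.87021161e+01 3.61234782e-03
 5.82497911e+01 1.94662887e+01]
```

play_rows(
  dp=[
    [2,0,0],
    [1,0,0],
    [4.45,-2,0],
    [4.45,-2,0],
    [4.45,-2,0],
    [4.45,-2,0],
    [4.45,-2,0],
    [4.45,-2,0],
    [4.45,-2,0],
    [4.45,-2,0],
    [0,0,0],
  ],
  rot=[
    [0,0,0],
    [0,0,0],
    [0,0,5],
    [0,0,5],
    [0,0,5],
    [0,0,5],
    [0,0,5],
    [0,0,5],
    [0,0,5],
    [0,0,5],
    [0,0,0],
  ],
)

```text
time: 11.55
position: [0.4672, 0.3681, 0.0542]
eef_rot: [180.0, 0.0, 53.3]
wrist_force: [-1.0, -0.3, -0.3]
width: 0.0002
grip_force: 0.1
```

```bash
python3 - <<'E'
from bench import *
import numpy as np
s=read_state();r=np.radians(3.3);R=np.array([[np.cos(r),-np.sin(r)],[np.sin(r),np.cos(r)]])
m=R.T@(s["position"][:2]-[.5132,.2074]);a=np.radians(93.3-s["eef_rot"][2]);d=(m-[.018,.1505])*1000
# tool-frame offset: tool x = manifold y rotated clockwise by a
tx=np.array([np.sin(a),np.cos(a)]);ty=np.array([np.cos(a),-np.sin(a)])
print(m,np.degrees(a),d@tx,d@ty,s["wrist_force"])
E
```

```text
[-0.03667152  0.16310619] 39.95875489957336 -25.449287860817957 -50.002246839059495 [-1.01910715 -0.25600321 -0.33650732]
```

Tracking is right. I'll continue to about 86°, then nudge.

play_rows(
  dp=[
    [4.45,-2,0],
    [4.45,-2,0],
    [4.45,-2,0],
    [4.45,-2,0],
    [4.45,-2,0],
    [4.45,-2,0],
    [4.45,-2,0],
    [4.45,-2,0],
    [2.7,-1.3,0],
    [2.7,-1.3,0],
    [0,0,0],
  ],
  rot=[
    [0,0,5],
    [0,0,5],
    [0,0,5],
    [0,0,5],
    [0,0,5],
    [0,0,5],
    [0,0,5],
    [0,0,5],
    [0,0,3],
    [0,0,3],
    [0,0,0],
  ],
)

```text
time: 12.65
position: [0.4907, 0.4047, 0.054]
eef_rot: [180.0, 0.1, 7.5]
wrist_force: [-2.2, -0.5, 0.4]
width: 0.0004
grip_force: 0.5
```

play_rows(
  dp=[
    [1,0,0],
    [1,0,0],
    [0,0,0],
  ],
  rot=[
    [0,0,0],
    [0,0,0],
    [0,0,0],
  ],
)

```text
time: 12.95
position: [0.4926, 0.4053, 0.0541]
eef_rot: [-180.0, 0.0, 7.4]
wrist_force: [-3.1, 0.9, -0.6]
width: 0.0001
grip_force: 1.3
```

play_rows(
  dp=[
    [0.7,0,0],
    [0.7,0,0],
    [0,0,0],
  ],
  rot=[
    [0,0,0],
    [0,0,0],
    [0,0,0],
  ],
)

```text
time: 13.25
position: [0.4942, 0.4055, 0.0541]
eef_rot: [-180.0, 0.0, 7.4]
wrist_force: [-2.9, 1.7, -0.6]
width: 0.0002
grip_force: 1.5
```

play_rows(
  dp=[
    [-10,0,0],
    [-20,0,0],
    [-10,0,-15],
    [0,0,-30],
    [0,0,-30],
    [0,0,-40],
    [0,-30,-40],
    [-30,-30,0],
    [-30,-30,0],
    [-30,-30,0],
    [0,0,0],
  ],
  rot=[
    [0,0,0],
    [0,0,0],
    [0,0,0],
    [0,0,0],
    [0,0,0],
    [0,0,0],
    [0,0,0],
    [0,0,0],
    [0,0,0],
    [0,0,0],
    [0,0,0],
  ],
)

```text
time: 14.35
position: [0.3461, 0.5101, 0.2098]
eef_rot: [-179.9, -0.0, 7.7]
wrist_force: [1.0, -0.3, 0.3]
width: -0.0
grip_force: 0.0
```

```bash
python3 - <<'E'
from bench import *
import cv2,numpy as np
t=read_camera("top");w=read_camera("side")
a=cv2.resize(t["color"][165:285,205:405],None,fx=4,fy=4,interpolation=cv2.INTER_CUBIC)
cv2.imwrite("pics/z3.png",a)
E
```

```text
(no output)
```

View pics/z3.png

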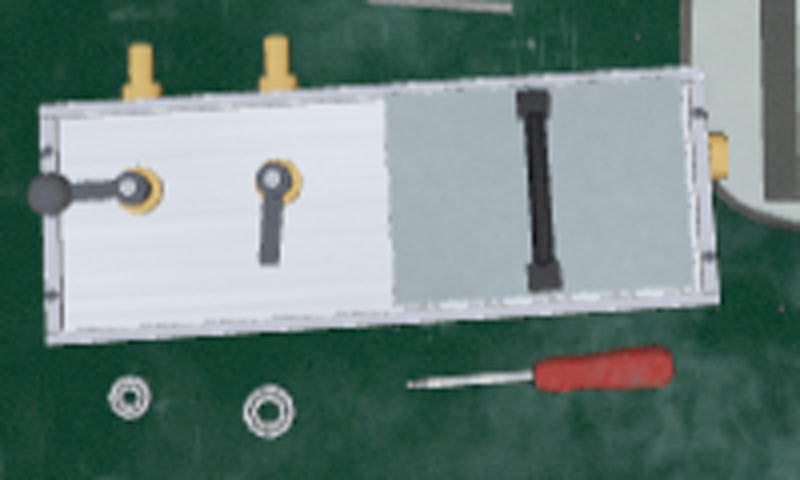

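```bash
python3 - <<'E'
import pickle
from h import *
t=pickle.load(open("c1.pkl","rb"))[2]
r=np.radians(3.3);R=np.array([[np.cos(r),-np.sin(r)],[np.sin(r),np.cos(r)]])
f=lambda u,v,z:R.T@(onz(t,((u+.5)/4+205-.5,(v+.5)/4+165-.5),z)[:2]-[.5132,.2074])
p=f(130,187,.070);b=f(49,194,.061)
print(p,b)
for q in(p,np.array([.018,.1505])): print(np.arctan2(b[1]-q[1],-(b[0]-q[0])))
E
```

```text
[0.01756939 0.14928632] [0.01692428 0.20109988]
1.5583464084293817
1.5495401934576427
```

```bash
python3 -c "
from bench import *
print(job_done())"
```

```text
the job is handed in; nothing more can be done
None
```

I slid the cover over the blank half (its middle about 99 mm to the -y side) and pushed the ball-knob handle shut to about 1.55 rad. The plain handle and the bystanders still in view look unmoved, and the job is handed in; no verdict came back.

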